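# Set the dust extractor to suction step three and start it

## Robot

A 6-joint arm with a two-finger parallel gripper is mounted at the origin on the work surface. World frame = base frame: x ahead of the robot, y to its left, z up, the work surface at z = 0. Lengths are in m, angles in rad, forces in N, time in s.
With the tool pointing down it reaches from about 0.375 to 0.9 m from the base axis. Payload 3.1 kg.
Tool frame: the origin (TCP) lies at the centre of the arm's flange, where the gripper is bolted on; the fingertips stand 182 mm ahead of it and the grasp point (between the pads) lies 164 mm ahead of it; z points along the fingers, x is the direction in which the jaws open and shut, and the axes are right-handed (so a half turn about z gives the same grasp; the last joint's range is limited). The gripper opens to 87 mm and grips with 3 to 60 N. Pads are 19 mm wide; open, the fingers measure 117 mm over their backs; the gripper's body (75 mm by 190 mm) begins 51 mm behind the grasp point.
Start: joints at [-1.361, 0.527, 1.433, -0, 1.181, -0.178], TCP at [0.237, -0.578, 0.405] pointing down, gripper open.
Joint ranges: [-3.08, 3.08], [-0.75, 2.2], [0.22, 2.44], [-1.43, 4.57], [0, 2.65], [-2.85, 2.85]. Speed limits (rad/s): [2.79, 2.79, 3.14, 3.14, 3.14, 3.14].

## Interface

Orientations are given as a unit quaternion [x, y, z, w].
In Python, from rig import status, eyes, robot gives the robot as it stands. The module is installed in compiled form; this text tells all that it offers.
- The arm moves only by the tool step_arm, never from a script. Its argument "steps" is a list of rows, each a list of 7 numbers: the closure, from -1 (fully open) to 1 (shut), so that 0 is half open, then the shift along the tool's x, y, z each as a share of 0.025 m, from -1 to 1, then the turn, a rotation vector about the tool's x, y, z each as a share of 8 degrees, from -1 to 1. In form: [[jaw, dx, dy, dz, rx, ry, rz], ...]. A call has exactly 10 rows; each row shifts and turns the commanded pose from where the row before left it, along the tool's axes as they then stand; what a row does not reach is not made up. A row lasts 1/10 s, in which the tool goes at most 50 mm and 8.59 degrees, less where a joint would pass 70% of its speed; a pose out of reach is approached as far as the arm can. A call with a number of a shift or a turn outside -1 to 1 is refused whole. A call with a gripper value outside its range is refused whole. The fingers move at their own pace and stop on an object; "squeeze" is the grip in N (left out, the last holds). Time passes only in rows, so rows that do not move let the fingers close, or fill a call up. It gives the time, the measured TCP pose, the force and the opening at its end, in the units of the state.
- status.get_obs(): the state, without advancing time (a new reading comes with each control period).
- eyes.camera(name): name is "side" or "top"; returns (picture, depth): 400x640x3 uint8, red, green, blue; 400x640 float32, m along the optical axis (not along the pixel's ray), 0 where there is no reading.
- eyes.camera_info(name): a dict with "K" (3x3 intrinsics, pixels), "R" (3x3) and "t" (3): a world point X has camera coordinates R X + t. Camera axes: x right, y down, z forward; pixel columns grow to the right and rows downward; lengths in m; the calibration is good to about 2 mm. A picture is of the moment at which its call begins. camera_info takes no time and is no camera call.
- robot.hand_in(): hands the job in, once; it reports no verdict.
The state is a dict: "time": time; "q": joint angles; "joint_velocities": joint speeds; "joint_torque": joint torques, N m; "position": TCP position; "tool_rot": TCP orientation; "ft_force": force on the tool from outside, world axes, zero at the start; "moment": the same for the moment, N m; "grip_width": finger opening in m.
Only numpy, scipy, OpenCV 4.12 (cv2) and the standard library are available. Lean on these libraries where they do the work, as an engineer would, in place of code of your own. Each camera call takes 0.05 s, during which the arm holds its last target.

## Task

On the dust-extractor control box, use a fingertip to push the orange suction lever along its slot, away from the closed end (red dot), until it sits in the third click counted from the closed position, without ever going beyond that click or forcing or pinching the lever. Then press the green start button right down and let go, so that the extractor starts at step three. Leave the red stop button, the glue bottle, the tape measure and the wood offcut alone.

Things in the scene. Friction and masses are not known exactly. Their poses are not given: they have to be found in the camera images.
- console: control box fixed to the bench, 170 (x) x 250 (y) x 60 high; origin at the centre of its underside, z up, its flat top face 60 mm above the bench. It may be turned on the bench by up to about 25 degrees. The lever's slot runs along the box's own y axis at box x = -35 mm. Beside the slot, on the -x side, a red dot marks the closed position and five black bars of growing length mark the five clicks.
- suction_lever (a joint): lever travel in m along the box's +y. 0 = closed (lever centre at box y -45 mm, by the red dot); clicks 1 to 5 at 0.018, 0.036, 0.054, 0.072, 0.090. Starts at rest in closed or click 1. Leaving a click, resistance rises to 5 to 9 N at 4.5 mm and fades to nothing half-way (9 mm); past that the lever jumps into the next click by itself and stays, within 2 mm; let go earlier, it slips back
- lever_top (a point): centre of the top of the lever's orange grip. The grip is a flat upright paddle, 30 (box x) x 12 (box y, the direction of travel) x 34 mm high; its top is 102 mm and its lower edge 68 mm above the bench.
- start_top (a point): centre of the top face of the green start button, 28 mm in diameter, at box x = 45, y = 40 mm. Pressed straight down 6 mm against a spring, about 5 N when fully down; springs back when let go.
- stop_top (a point): centre of the top face of the red stop button, the same size, at box x = 45, y = -40 mm; not to be pressed.
- start (a joint): depth in m to which the green button is pressed: 0 = up, 0.006 = fully down (it counts as pressed from 0.0045)
- stop (a joint): depth in m to which the red button is pressed: 0 = up, 0.006 = fully down
- glue: loose white glue bottle, standing, 54 mm in diameter, 120 mm high, origin at the centre of its underside; beside the box at its -y end
- tape: loose yellow tape measure, 62 x 36 x 60 mm high, origin at the centre of its underside; beside the box at its +y end
- offcut: loose piece of wood lying flat, 45 x 130 x 30 mm high, origin at the centre of its underside; behind the box on its +x side
Mind the look-alikes: they are no part of the job. There is more than one size of the offcut; the job needs the largest.

How it is judged:
On the way, in this order (a step that is already met when the one before it is completed fails the run):
1. the lever rests in the third click (value of joint suction_lever between 0.05 and 0.058 m and velocity of joint suction_lever between -0.01 and 0.01 m/s), for 0.3 s.
2. the green start button is pressed down with the lever in the third click (value of joint suction_lever between 0.05 and 0.058 m and value of joint start above 0.0045 m), for 0.04 s.
At the end, for the whole second after the job is handed in: The lever is at rest in the third click (0.054 m, within 4 mm), the start button has been pressed at least 4.5 mm after that and is up again, the stop button is up, and the bottle, tape measure and offcut stand where they were (within 30 mm, upright) (all of step 1 and value of joint each of start, stop below 0.0015 m and distance of each of glue, tape, offcut from where it was at the start of the episode below 0.03 m and angle between each of glue, tape, offcut's own z axis and vertical below 0.3 rad); the robot touches nothing.
It fails at once if the lever goes beyond the third click (more than half-way to the fourth) (value of joint suction_lever above 0.063 m).
It fails at once if the lever is pinched or forced (more than 30 N on it) (contact force between the fingers and suction_lever above 30 N).
It fails at once if start is pressed while the lever is not in the third click (value of joint start above 0.0045 m and not (value of joint suction_lever between 0.05 and 0.058 m)).
It fails at once if the red stop button is pressed (value of joint stop above 0.003 m).
It fails at once if the glue bottle, tape measure or offcut is moved more than 30 mm, lifted or tipped (distance of any of glue, tape, offcut from where it was at the start of the episode above 0.03 m or angle between any of glue, tape, offcut's own z axis and vertical above 0.3 rad).
It also fails if it takes over 48 s, if anything falls off the work surface, if the arm or the gripper's body presses on something with over 40 N, if the wrist force passes 120 N, or if a joint passes its speed limit or range.

## Working session

There is one attempt and no reset: what is moved stays moved. The work goes in short steps, Python scripts to look and compute and a tool call to move; the robot and the scene stay as the last step left them, time stands still between calls to the robot, and variables do not carry over. Pictures are saved under pics/ and viewed, and the job is handed in when it is done.

Besides the shell and the picture viewer there is one more tool, called after "Emit:" in YAML: its name, and indented under it one key for each argument. step_arm: Moves the arm, as the interface text tells. Its arguments: {"type":"object","properties":{"steps":{"type":"array"},"squeeze":{"type":"number"}},"required":["steps"]}

```bash
mkdir -p pics
python3 - <<'E'
from rig import status, eyes, robot
import cv2,numpy as np
print(status.get_obs())
for n in("top","side"):
    p,d=eyes.camera(n); np.savez(f"{n}0.npz",p=p,d=d,**eyes.camera_info(n)); cv2.imwrite(f"pics/{n}0.png",p[:,:,::-1])
    print(eyes.camera_info(n))
E
```

```text
{'time': 0.0, 'q': array([-1.36051552e+00,  5.28464878e-01,  1.43388537e+00, -3.12469266e-05,
        1.18138597e+00, -1.78489117e-01]), 'joint_velocities': array([-0.00025362,  0.0011754 ,  0.00013518,  0.00199682,  0.00147616,
        0.00098775]), 'joint_torque': array([-7.75077369e-04, -4.40044820e+01, -1.76592654e+01,  6.32943562e-02,
        5.84096066e-02, -1.72167606e-04]), 'position': array([ 0.23686511, -0.57801214,  0.40377739]), 'tool_rot': array([ 8.30379382e-01, -5.57197391e-01, -7.79868875e-04, -7.35346899e-04]), 'ft_force': array([-0.11209644, -0.20384069, -0.30222741]), 'moment': array([-0.02548532, -0.04867884, -0.00664583]), 'grip_width': 0.08646419029173807}
{'K': array([[391.86090914,   0.        , 325.15432469],
       [  0.        , 391.86090914, 202.05569335],
       [  0.        ,   0.        ,   1.        ]]), 'R': array([[-0.13911215, -0.99026345, -0.00511007],
       [-0.97032367,  0.13733803, -0.1990232 ],
       [ 0.19778721, -0.02272812, -0.97998145]]), 't': array([0.1268955 , 0.61141092, 0.89711344])}
{'K': array([[433.43815197,   0.        , 320.6347923 ],
       [  0.        , 433.43815197, 206.38327412],
       [  0.        ,   0.        ,   1.        ]]), 'R': array([[-0.72100285, -0.69278924, -0.01406977],
       [-0.50342013,  0.53765829, -0.67638135],
       [ 0.47615445, -0.48058988, -0.73641721]]), 't': array([0.50331212, 0.36332074, 0.82475552])}
```

View pics/top0.png

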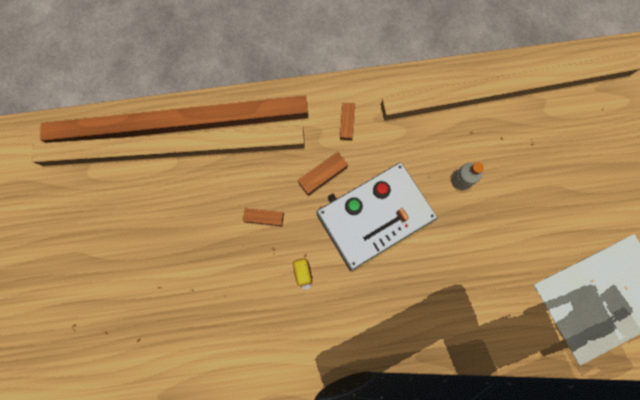

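View pics/side0.png

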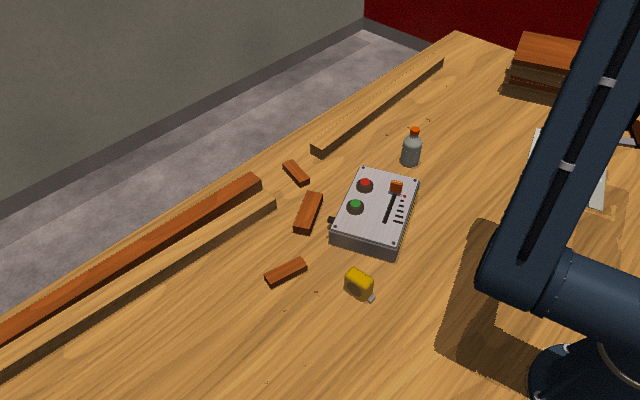

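The top view shows the box at about (377,216), with green at (354,205), red at (382,189) and the lever grip at (403,214). The glue bottle is at (466,175), the tape measure at (303,272) and the large offcut at (323,173). Next I'll measure these.

```bash
cat > h.py <<'E'
import numpy as np,cv2
def ray(c,u,v,z):
    R,t,K=c['R'],c['t'],c['K']; o=-R.T@t; d=R.T@np.linalg.solve(K,[u,v,1.]); return o+d*(z-o[2])/d[2]
def dep(c,u,v,d):
    R,t,K=c['R'],c['t'],c['K']; return R.T@(np.linalg.solve(K,[u,v,1.])*d-t)
def masks(p):
    h=cv2.cvtColor(p,cv2.COLOR_RGB2HSV); H,S,V=[h[...,i].astype(int) for i in range(3)]
    return dict(green=(abs(H-65)<20)&(S>110)&(V>40), red=((H<4)|(H>174))&(S>170)&(V>80), orange=(H>=4)&(H<13)&(S>170)&(V>110), white=(S<45)&(V>110))
E
python3 - <<'E'
from h import *
for n in("top","side"):
    c=np.load(n+"0.npz"); p,d=c['p'],c['d']; M=masks(p)
    x0,x1,y0,y1=(310,445,155,280) if n=="top" else (322,425,160,265)
    big=cv2.resize(p[y0:y1,x0:x1],None,fx=5,fy=5,interpolation=cv2.INTER_CUBIC)[:,:,::-1]; cv2.imwrite(f"pics/{n}z.png",cv2.resize(big,None,fx=.9,fy=.9))
    for k,m in M.items():
        q=np.zeros_like(m,np.uint8); q[y0:y1,x0:x1]=m[y0:y1,x0:x1]
        N,L,st,ce=cv2.connectedComponentsWithStats(q)
        for i in range(1,N):
            if st[i,4]<15: continue
            ys,xs=np.where(L==i); P=np.array([dep(c,x,y,d[y,x]) for x,y in zip(xs,ys) if d[y,x]>0])
            print(n,k,st[i],ce[i].round(1),np.median(P,0).round(4),P[:,2].max().round(4), np.percentile(P[:,2],90).round(4))
            if k=="white" and st[i,4]>2000:
                cn=max(cv2.findContours((L==i).astype(np.uint8),0,2)[0],key=cv2.contourArea)
                a=cv2.approxPolyDP(cv2.convexHull(cn),6,True)[:,0]; W=np.array([ray(c,*u,.06) for u in a]); print(a.tolist(),W.round(4).tolist(),W.mean(0))
                if 1:
                    H=cv2.convexHull(cn)[:,0]; W=np.array([ray(c,*u,.06)[:2] for u in H]).astype(np.float32); print(cv2.minAreaRect(W*1000))
E
```

```text
top green [348 199  12  12 106] [353.8 204.8] [ 0.6033 -0.0261  0.082 ] 0.0864 0.0843
top red [377 183  11  11  99] [382.  188.1] [ 0.6339 -0.1001  0.0813] 0.087 0.0835
top orange [310 155  36  37 451] [325.4 171.2] [0.7117 0.0278 0.0303] 0.0351 0.0325
top white [ 317  163  120  107 5879] [376.3 215.9] [ 0.5716 -0.0755  0.0601] 0.1 0.0624
[[400, 163], [436, 218], [352, 269], [317, 211]] [[0.6959, -0.1589, 0.06], [0.5467, -0.2207, 0.06], [0.4544, -0.0002, 0.06], [0.6042, 0.063, 0.06]] [ 0.57529583 -0.07919364  0.06      ]
((576.2937622070312, -79.71438598632812), (165.22836303710938, 243.3988037109375), 22.725133895874023)
side green [350 199  11   8  68] [355.  202.8] [ 0.6033 -0.0253  0.0804] 0.0836 0.0824
side red [361 178   9   7  45] [364.7 181.3] [ 0.6346 -0.0995  0.0806] 0.0844 0.0829
side white [ 331  166   88   81 3645] [376.  207.3] [ 0.5678 -0.0621  0.0588] 0.0695 0.0607
[[361, 166], [418, 180], [396, 246], [331, 228]] [[0.6938, -0.1562, 0.06], [0.5482, -0.2167, 0.06], [0.4577, -0.0018, 0.06], [0.6036, 0.0612, 0.06]] [ 0.57580791 -0.07837512  0.06      ]
((576.7650756835938, -78.98873901367188), (162.7117919921875, 240.94650268554688), 22.78986358642578)
```

```bash
ls pics
```

```text
side0.png
sidez.png
top0.png
topz.png
```

View pics/topz.png

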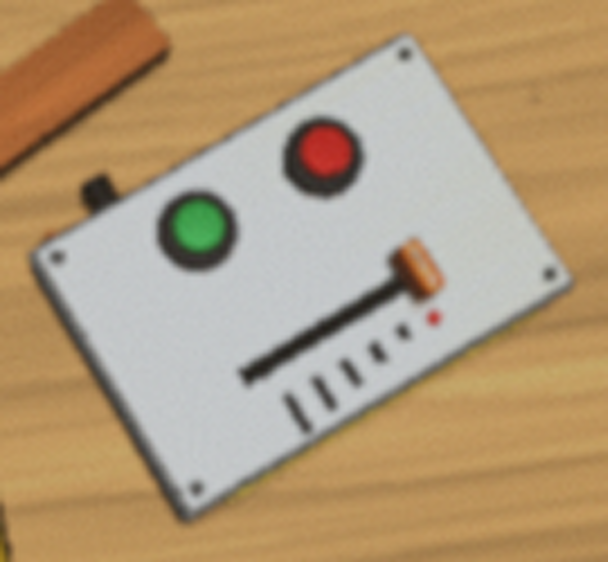

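View pics/sidez.png

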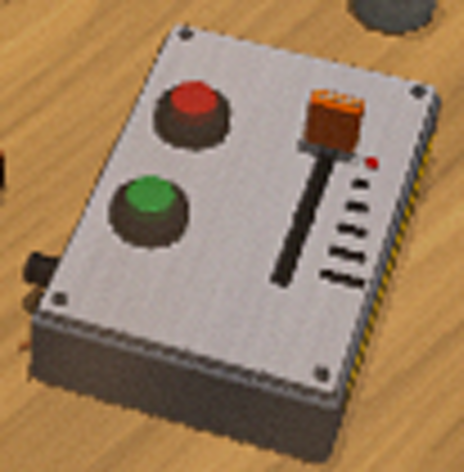

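Run:
```python
from h import *
C=np.array([.5765,-.0795]);a=np.radians(22.7);U=np.array([[np.cos(a),np.sin(a)],[-np.sin(a),np.cos(a)]])
for n in("top","side"):
    c=np.load(n+"0.npz"); p,d=c['p'],c['d']
    x0,x1,y0,y1=(390,415,200,225) if n=="top" else (386,408,176,198)
    h=cv2.cvtColor(p,cv2.COLOR_RGB2HSV)
    for lab,sel in(("bright",lambda h:h[2]>150),("all",lambda h:True)):
        P=[];px=[]
        for y in range(y0,y1):
            for x in range(x0,x1):
                q=h[y,x]
                if q[1]>120 and (q[0]<22) and d[y,x]>0 and sel(q):
                    w=dep(c,x,y,d[y,x]); P.append([*(U@(w[:2]-C)),w[2]]);px.append((x,y))
        P=np.array(P); T=P[P[:,2]>.095]; print(n,lab,len(P),len(T),np.mean(px,0)); 
        if len(T): print(T.mean(0).round(4),T.min(0).round(4),T.max(0).round(4))
        for z in(.102,): 
            w=np.array([U@(ray(c,*u,z)[:2]-C) for u in px]); print(w.mean(0).round(4),w.min(0).round(4),w.max(0).round(4))
```

```text
top bright 36 36 [403.36111111 213.88888889]
[-0.035  -0.0455  0.1019] [-0.0483 -0.0513  0.0989] [-0.0221 -0.041   0.1051]
[-0.035  -0.0455] [-0.0483 -0.0506] [-0.0221 -0.0412]
top all 65 45 [402.18461538 214.69230769]
[-0.0349 -0.0445  0.1013] [-0.0483 -0.0513  0.0952] [-0.0221 -0.0403  0.1051]
[-0.0352 -0.0421] [-0.0483 -0.0506] [-0.0221 -0.0341]
side bright 36 30 [397.33333333 183.94444444]
[-0.0329 -0.0457  0.1007] [-0.0475 -0.0529  0.0969] [-0.0192 -0.0401  0.1036]
[-0.0377 -0.039 ] [-0.0655 -0.0497] [-0.0195 -0.0031]
side all 142 45 [396.11267606 186.92957746]
[-0.0333 -0.0444  0.0998] [-0.0483 -0.0529  0.0957] [-0.0192 -0.0391  0.1036]
[-0.0376 -0.0277] [-0.0655 -0.0497] [-0.0195 -0.0031]
```

The lever is closed (box y ≈ -45 mm), the console yaw is about 22.7° and its centre is about (0.5765, -0.0795). I'll shut the jaws and fly high to just behind the lever, then turn so that the tool's x lies along box x.

Emit:
step_arm:
  steps:
    - [1,-0.5,-0.94,0,0,0,0]
    - [1,-0.5,-0.94,0,0,0,0]
    - [1,-0.5,-0.94,0,0,0,0]
    - [1,-0.5,-0.94,0,0,0,0]
    - [1,-0.5,-0.94,0,0,0,0]
    - [1,-0.5,-0.94,0,0,0,0]
    - [1,-0.5,-0.94,0,0,0,0]
    - [1,-0.5,-0.94,0,0,0,0]
    - [1,-0.5,-0.94,0,0,0,0]
    - [1,-0.5,-0.94,0,0,0,0]
  squeeze: 20

```text
time: 1.1
position: [0.4075, -0.3725, 0.4044]
tool_rot: [0.83, -0.557, -0.0, -0.0]
ft_force: [0.3, -0.0, 0.6]
grip_width: 0.0148
```

Emit:
step_arm:
  steps:
    - [1,-0.5,-0.94,0,0,0,0]
    - [1,-0.5,-0.94,0,0,0,0]
    - [1,-0.5,-0.94,0,0,0,0]
    - [1,-0.5,-0.94,0,0,0,0]
    - [1,-0.5,-0.94,0,0,0,0]
    - [1,-0.5,-0.94,0,0,0,0]
    - [1,-0.5,-0.94,0,0,0,0]
    - [1,-0.5,-0.94,0,0,0,0]
    - [1,-0.5,-0.94,0,0,0,0]
    - [1,-0.5,-0.94,0,0,0,0]

```text
time: 2.1
position: [0.5776, -0.1678, 0.4042]
tool_rot: [0.83, -0.557, -0.001, 0.0]
ft_force: [0.0, -0.1, -0.1]
grip_width: 0.0002
```

Emit:
step_arm:
  steps:
    - [1,0,0,0,0,0,-0.94]
    - [1,0,0,0,0,0,-0.94]
    - [1,0,0,0,0,0,-0.94]
    - [1,0,0,0,0,0,-0.94]
    - [1,0,0,0,0,0,-0.94]
    - [1,0,0,0,0,0,-0.94]
    - [1,0,0,0,0,0,-0.94]
    - [1,0,0,0,0,0,-0.94]
    - [1,0,0,0,0,0,-0.94]
    - [1,0,0,0,0,0,-0.94]

```text
time: 3.1
position: [0.5769, -0.1687, 0.4042]
tool_rot: [0.998, 0.068, -0.001, -0.0]
ft_force: [-0.2, -0.3, -0.3]
grip_width: 0.0007
```

Emit:
step_arm:
  steps:
    - [1,0,0,0,0,0,-0.94]
    - [1,0,0,0,0,0,-0.94]
    - [1,0,0,0,0,0,0]
    - [1,0,0,0,0,0,0]
    - [1,0,0,0,0,0,0]
    - [1,0,0,0,0,0,0]
    - [1,0,0,0,0,0,0]
    - [1,0,0,0,0,0,0]
    - [1,0,0,0,0,0,0]
    - [1,0,0,0,0,0,0]

```text
time: 4.1
position: [0.5771, -0.1688, 0.4048]
tool_rot: [0.981, 0.195, -0.0, 0.0]
ft_force: [-0.7, 0.0, -0.6]
grip_width: 0.0007
```

Emit:
step_arm:
  steps:
    - [1,0,0,0.6,0,0,0]
    - [1,0,0,0.6,0,0,0]
    - [1,0,0,0.6,0,0,0]
    - [1,0,0,0.6,0,0,0]
    - [1,0,0,0.6,0,0,0]
    - [1,0,0,0.6,0,0,0]
    - [1,0,0,0.6,0,0,0]
    - [1,0,0,0.6,0,0,0]
    - [1,0,0,0.6,0,0,0]
    - [1,0,0,0.4,0,0,0]

```text
time: 5.1
position: [0.577, -0.1688, 0.2587]
tool_rot: [0.981, 0.195, -0.0, -0.0]
ft_force: [-1.5, 0.1, 0.9]
grip_width: 0.0005
```

```bash
cat > look.py <<'E'
import sys
from rig import status, eyes
from h import *
k=sys.argv[1]
o=status.get_obs(); C=np.array([.5765,-.0795]);a=np.radians(22.7);U=np.array([[np.cos(a),np.sin(a)],[-np.sin(a),np.cos(a)]])
print("tcp box",(U@(o['position'][:2]-C)).round(4),o['position'][2].round(4),"f box",(U@o['ft_force'][:2]).round(2),o['ft_force'][2].round(2),o['time'])
for n,(x0,x1,y0,y1) in(("top",(300,480,140,290)),("side",(322,442,100,265))):
    p,d=eyes.camera(n); c=dict(eyes.camera_info(n),p=p,d=d); np.savez(f"{n}{k}.npz",**c)
    cv2.imwrite(f"pics/{n}{k}.png",cv2.resize(p[y0:y1,x0:x1],None,fx=4,fy=4,interpolation=cv2.INTER_CUBIC)[-600:,:,::-1])
    h=cv2.cvtColor(p,cv2.COLOR_RGB2HSV); x0,x1,y0,y1=(340,425,180,270) if n=="top" else (370,412,170,230)
    P=[]
    for y in range(y0,y1):
        for x in range(x0,x1):
            q=h[y,x]
            if q[1]>120 and q[0]<22 and d[y,x]>0:
                w=dep(c,x,y,d[y,x]); b=[*(U@(w[:2]-C)),w[2]]
                if abs(b[0]+.035)<.03: P.append(b)
    P=np.array(P); 
    if len(P): T=P[(P[:,2]>.093)&(P[:,2]<.11)]; print(n,len(P),len(T),T.mean(0).round(4) if len(T) else '',T.min(0).round(4) if len(T) else '',T.max(0).round(4) if len(T) else '')
E
python3 look.py 1
```

```text
tcp box [-0.034  -0.0825] 0.2587 f box [-1.37  0.63] 0.87 5.1
side 219 63 [-0.0343 -0.0469  0.0987] [-0.0484 -0.0733  0.0933] [-0.0188 -0.0375  0.1096]
```

View pics/side1.png

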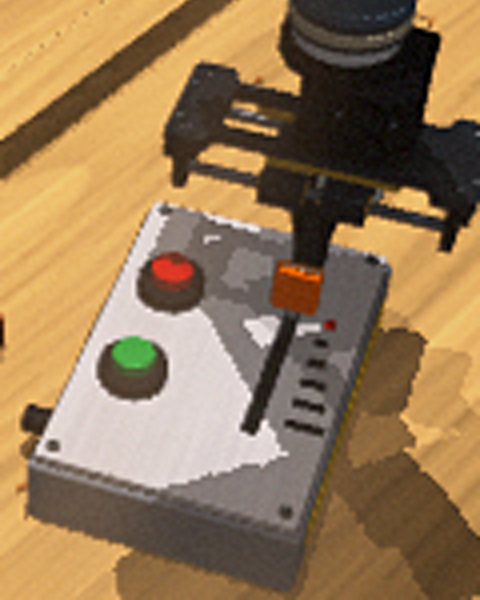

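View pics/top1.png

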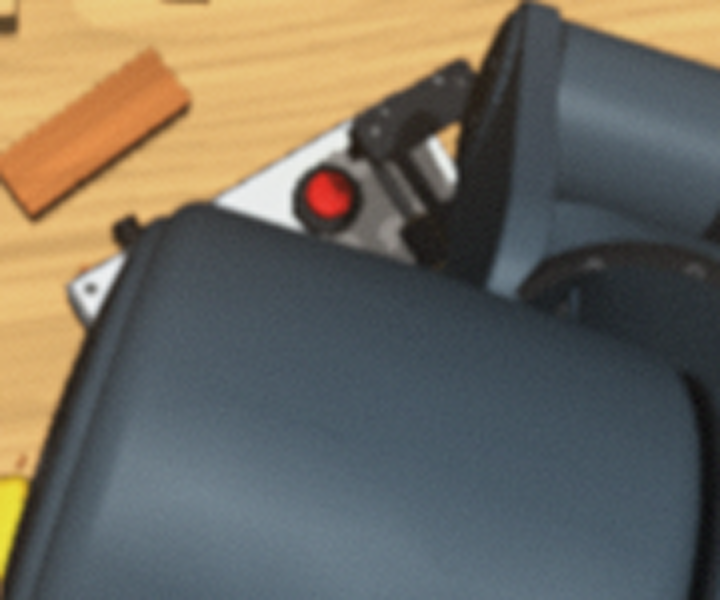

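The side view shows the finger just behind the grip, with clear space between them and the stop button well off to the side. I'll approach slowly.

Emit:
step_arm:
  steps:
    - [1,0,-0.1,0,0,0,0]
    - [1,0,-0.1,0,0,0,0]
    - [1,0,-0.1,0,0,0,0]
    - [1,0,-0.1,0,0,0,0]
    - [1,0,-0.1,0,0,0,0]
    - [1,0,-0.1,0,0,0,0]
    - [1,0,-0.1,0,0,0,0]
    - [1,0,-0.1,0,0,0,0]
    - [1,0,-0.1,0,0,0,0]
    - [1,0,-0.1,0,0,0,0]

```text
time: 6.2
position: [0.5682, -0.1474, 0.26]
tool_rot: [0.981, 0.196, 0.001, 0.003]
ft_force: [0.8, -8.4, -3.0]
grip_width: 0.0004
```

```bash
python3 look.py 2
```

```text
tcp box [-0.0338 -0.0595] 0.26 f box [-2.49 -8.1 ] -2.99 6.2
top 18 3 [-0.0301 -0.0367  0.0973] [-0.0318 -0.0373  0.0952] [-0.0285 -0.0363  0.0991]
side 172 63 [-0.0342 -0.0403  0.0986] [-0.0479 -0.053   0.093 ] [-0.02   -0.0334  0.1051]
```

Contact: about 8 N, and the lever is starting to climb. I'll go on gently over the first crest.

Emit:
step_arm:
  steps:
    - [1,0,-0.04,0,0,0,0]
    - [1,0,-0.04,0,0,0,0]
    - [1,0,-0.04,0,0,0,0]
    - [1,0,-0.04,0,0,0,0]
    - [1,0,-0.04,0,0,0,0]
    - [1,0,-0.04,0,0,0,0]
    - [1,0,-0.04,0,0,0,0]
    - [1,0,0,0,0,0,0]
    - [1,0,0,0,0,0,0]
    - [1,0,0,0,0,0,0]

```text
time: 7.3
position: [0.5649, -0.1391, 0.2598]
tool_rot: [0.981, 0.195, 0.0, -0.0]
ft_force: [-0.7, 0.0, 0.4]
grip_width: 0.0002
```

```bash
python3 look.py 3
```

```text
tcp box [-0.0337 -0.0505] 0.2598 f box [-0.67  0.3 ] 0.4 7.3
top 25 10 [-0.0294 -0.0235  0.1006] [-0.0353 -0.0262  0.0969] [-0.0234 -0.0219  0.1035]
side 162 62 [-0.0339 -0.0268  0.0987] [-0.0482 -0.0406  0.0933] [-0.019  -0.0208  0.109 ]
```

The lever jumped into click 1 (centre at box y -27 mm). Next is one click pitch (about 17.5 mm), slowly.

Emit:
step_arm:
  steps:
    - [1,0,-0.08,0,0,0,0]
    - [1,0,-0.08,0,0,0,0]
    - [1,0,-0.08,0,0,0,0]
    - [1,0,-0.08,0,0,0,0]
    - [1,0,-0.08,0,0,0,0]
    - [1,0,-0.08,0,0,0,0]
    - [1,0,-0.08,0,0,0,0]
    - [1,0,-0.08,0,0,0,0]
    - [1,0,0,0,0,0,0]
    - [1,0,0,0,0,0,0]

```text
time: 8.4
position: [0.5585, -0.124, 0.2597]
tool_rot: [0.981, 0.195, -0.0, -0.0]
ft_force: [0.1, -0.3, 0.0]
grip_width: 0.0006
```

```bash
python3 look.py 4
```

```text
tcp box [-0.0338 -0.0341] 0.2597 f box [ 0.   -0.38] 0.05 8.4
top 14 5 [-0.0261 -0.005   0.099 ] [-0.0294 -0.0056  0.0948] [-0.0226 -0.0046  0.1018]
side 213 62 [-0.0335 -0.0092  0.0986] [-0.0486 -0.0259  0.0933] [-0.0193 -0.0018  0.1063]
```

It's in click 2. One more pitch of 18 mm.

Emit:
step_arm:
  steps:
    - [1,0,-0.08,0,0,0,0]
    - [1,0,-0.08,0,0,0,0]
    - [1,0,-0.08,0,0,0,0]
    - [1,0,-0.08,0,0,0,0]
    - [1,0,-0.08,0,0,0,0]
    - [1,0,-0.08,0,0,0,0]
    - [1,0,-0.08,0,0,0,0]
    - [1,0,-0.08,0,0,0,0]
    - [1,0,-0.08,0,0,0,0]
    - [1,0,0,0,0,0,0]

```text
time: 9.5
position: [0.5514, -0.1074, 0.2596]
tool_rot: [0.981, 0.195, -0.0, -0.001]
ft_force: [0.3, 0.6, 0.3]
grip_width: 0.0005
```

```bash
python3 look.py 5
```

```text
tcp box [-0.0339 -0.016 ] 0.2596 f box [0.49 0.4 ] 0.28 9.5
side 250 63 [-0.035   0.0095  0.0985] [-0.0482 -0.0068  0.093 ] [-0.0191  0.017   0.1095]
```

The lever is at +9.5 mm, which is click 3, and nothing is pushing on it. I'll back off, rise and check.

Emit:
step_arm:
  steps:
    - [1,0,0.3,0,0,0,0]
    - [1,0,0.3,0,0,0,0]
    - [1,0,0.3,0,0,0,0]
    - [1,0,0,-0.6,0,0,0]
    - [1,0,0,-0.6,0,0,0]
    - [1,0,0,-0.6,0,0,0]
    - [1,0,0,-0.6,0,0,0]
    - [1,0,0,0,0,0,0]
    - [1,0,0,0,0,0,0]
    - [1,0,0,0,0,0,0]

```text
time: 10.6
position: [0.5602, -0.1287, 0.3189]
tool_rot: [0.981, 0.195, -0.001, -0.0]
ft_force: [-0.0, 0.4, 0.1]
grip_width: 0.0003
```

```bash
python3 look.py 6
```

```text
tcp box [-0.0341 -0.0391] 0.3189 f box [0.13 0.4 ] 0.1 10.6
top 104 56 [-0.0349  0.0083  0.101 ] [-0.0486  0.0018  0.0934] [-0.0213  0.0137  0.1054]
side 233 55 [-0.034   0.0104  0.0987] [-0.0483  0.0001  0.093 ] [-0.0189  0.0158  0.1034]
```

View pics/side6.png

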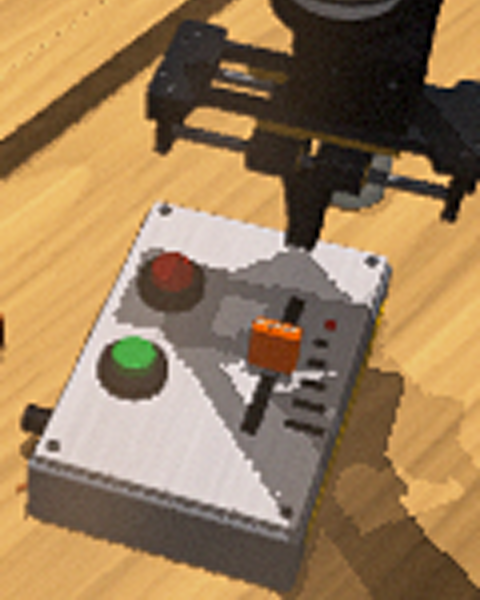

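The picture agrees: the grip stands by the third bar, with the finger clear. Now over to the green button.

Emit:
step_arm:
  steps:
    - [1,0.316,-0.316,0,0,0,0]
    - [1,0.316,-0.316,0,0,0,0]
    - [1,0.316,-0.316,0,0,0,0]
    - [1,0.316,-0.316,0,0,0,0]
    - [1,0.316,-0.316,0,0,0,0]
    - [1,0.316,-0.316,0,0,0,0]
    - [1,0.316,-0.316,0,0,0,0]
    - [1,0.316,-0.316,0,0,0,0]
    - [1,0.316,-0.316,0,0,0,0]
    - [1,0.316,-0.316,0,0,0,0]

```text
time: 11.7
position: [0.6035, -0.0246, 0.3197]
tool_rot: [0.981, 0.195, 0.0, 0.0]
ft_force: [-0.7, 0.1, 0.5]
grip_width: 0.0005
```

Emit:
step_arm:
  steps:
    - [1,0,0,0.3,0,0,0]
    - [1,0,0,0.3,0,0,0]
    - [1,0,0,0.3,0,0,0]
    - [1,0,0,0.3,0,0,0]
    - [1,0,0,0.3,0,0,0]
    - [1,0,0,0.3,0,0,0]
    - [1,0,0,0,0,0,0]
    - [1,0,0,0,0,0,0]
    - [1,0,0,0,0,0,0]
    - [1,0,0,0,0,0,0]

```text
time: 12.7
position: [0.6033, -0.0254, 0.2752]
tool_rot: [0.981, 0.195, 0.0, 0.0]
ft_force: [-0.5, -0.3, 0.7]
grip_width: 0.0002
```

```bash
python3 look.py 7
```

```text
tcp box [0.0456 0.0395] 0.2752 f box [-0.57 -0.11] 0.68 12.7
top 6 0   
side 214 38 [-0.0372  0.0104  0.0983] [-0.0479  0.0024  0.0932] [-0.0201  0.0157  0.1018]
```

View pics/side7.png

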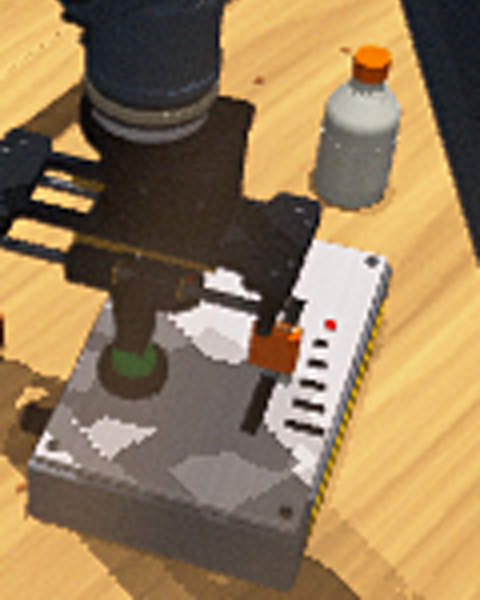

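The finger is over the green button, but the gripper's outer bracket sits near the lever in this view. I'll check its height from the depth.

Run:
```python
from h import *
C=np.array([.5765,-.0795]);a=np.radians(22.7);U=np.array([[np.cos(a),np.sin(a)],[-np.sin(a),np.cos(a)]])
c=dict(np.load("side7.npz"));d=c['d'];p=c['p']
P=[]
for y in range(145,205):
  for x in range(375,405):
    if d[y,x]>0 and p[y,x].max()<60:
      w=dep(c,x,y,d[y,x]); b=U@(w[:2]-C)
      if w[2]>.085: P.append([x,y,*b,w[2]])
P=np.array(P); P=P[P[:,4].argsort()]; print(P[:12].round(3)); print(P[-3:].round(3))
```

```text
[[ 3.89e+02  1.98e+02 -4.00e-02  7.30e-02  1.62e-01]
 [ 3.87e+02  1.98e+02 -3.60e-02  7.60e-02  1.64e-01]
 [ 3.86e+02  1.97e+02 -3.40e-02  7.60e-02  1.66e-01]
 [ 3.90e+02  1.95e+02 -4.10e-02  6.70e-02  1.66e-01]
 [ 3.88e+02  1.98e+02 -3.90e-02  7.80e-02  1.67e-01]
 [ 3.87e+02  1.97e+02 -3.60e-02  7.60e-02  1.67e-01]
 [ 3.88e+02  1.97e+02 -3.80e-02  7.60e-02  1.68e-01]
 [ 3.89e+02  1.97e+02 -4.10e-02  7.70e-02  1.69e-01]
 [ 3.89e+02  1.96e+02 -4.00e-02  7.50e-02  1.71e-01]
 [ 3.90e+02  1.94e+02 -4.10e-02  6.90e-02  1.71e-01]
 [ 3.86e+02  1.96e+02 -3.40e-02  7.90e-02  1.72e-01]
 [ 3.87e+02  1.96e+02 -3.60e-02  7.90e-02  1.73e-01]]
[[3.76e+02 1.45e+02 9.00e-03 3.70e-02 2.71e-01]
 [3.75e+02 1.46e+02 1.00e-02 4.10e-02 2.71e-01]
 [3.75e+02 1.45e+02 1.10e-02 4.00e-02 2.73e-01]]
```

The lowest bracket point is at 0.162 m, well above the lever top at 0.102 m. Pressing.

Emit:
step_arm:
  steps:
    - [1,0,0,0.1,0,0,0]
    - [1,0,0,0.1,0,0,0]
    - [1,0,0,0.1,0,0,0]
    - [1,0,0,0.1,0,0,0]
    - [1,0,0,0.08,0,0,0]
    - [1,0,0,0.08,0,0,0]
    - [1,0,0,0.08,0,0,0]
    - [1,0,0,0.08,0,0,0]
    - [1,0,0,0,0,0,0]
    - [1,0,0,0,0,0,0]

```text
time: 13.8
position: [0.6031, -0.0253, 0.2585]
tool_rot: [0.981, 0.195, 0.0, 0.0]
ft_force: [-3.5, 0.1, 12.2]
grip_width: 0.0002
```

```bash
python3 look.py 8
```

```text
tcp box [0.0454 0.0397] 0.2585 f box [-3.14  1.44] 12.24 13.8
top 6 0   
side 187 27 [-0.0399  0.0103  0.0982] [-0.0483  0.0007  0.0933] [-0.0185  0.0149  0.1018]
```

View pics/side8.png

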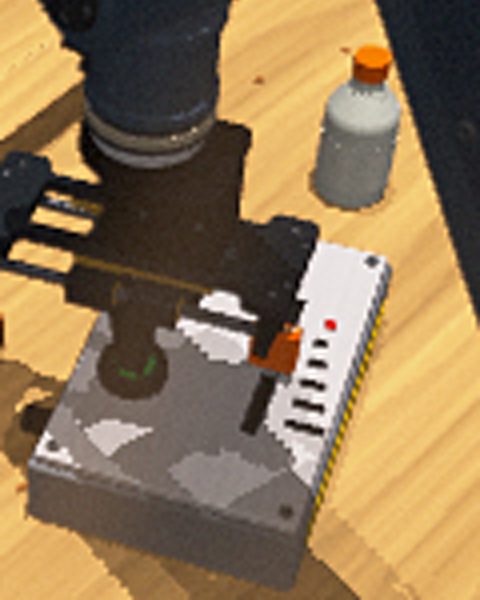

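12 N is more than the button's 5 N, so it has hit a hard stop. I'll check from the first depth image that this is the button bottoming and not the finger resting on its collar.

Run:
```python
from h import *
for n in("top","side"):
    c=dict(np.load(n+"0.npz"));d=c['d']; g=np.array([.6033,-.0257]); r=[];z=[]
    for y in range(180,225):
      for x in range(335,375):
        if d[y,x]>0:
          w=dep(c,x,y,d[y,x]); r.append(np.hypot(*(w[:2]-g))*1e3); z.append(w[2])
    r=np.array(r);z=np.array(z)
    for a in range(0,30,2):
        m=(r>=a)&(r<a+2); 
        if m.any(): print(n,a,m.sum(),np.percentile(z[m],[10,50,90]).round(4))
```

```text
top 0 3 [0.0802 0.0835 0.0842]
top 2 6 [0.0799 0.0804 0.0833]
top 4 9 [0.0794 0.083  0.0844]
top 6 13 [0.0805 0.0825 0.0845]
top 8 22 [0.0812 0.0829 0.0843]
top 10 26 [0.0792 0.0815 0.0838]
top 12 26 [0.0725 0.0793 0.0827]
top 14 27 [0.0706 0.0731 0.0811]
top 16 36 [0.0703 0.0723 0.0747]
top 18 41 [0.0702 0.0722 0.0742]
top 20 44 [0.0591 0.0713 0.0736]
top 22 45 [0.0581 0.0614 0.0705]
top 24 48 [0.0582 0.0606 0.0624]
top 26 60 [0.0582 0.0604 0.0629]
top 28 58 [0.059  0.0602 0.0619]
side 0 1 [0.0806 0.0806 0.0806]
side 2 4 [0.0807 0.0811 0.0817]
side 4 8 [0.0784 0.0799 0.0815]
side 6 9 [0.0792 0.0804 0.0825]
side 8 18 [0.0791 0.0805 0.0826]
side 10 23 [0.072  0.0791 0.0818]
side 12 32 [0.0714 0.0776 0.0814]
side 14 24 [0.0704 0.072  0.0793]
side 16 24 [0.069  0.0703 0.0722]
side 18 38 [0.0583 0.0688 0.0719]
side 20 52 [0.0586 0.0651 0.0715]
side 22 31 [0.0573 0.0595 0.0693]
side 24 29 [0.0574 0.0592 0.0608]
side 26 21 [0.0564 0.0592 0.0606]
side 28 32 [0.0577 0.0589 0.0611]
```

The collar top is at 0.072 m and the button top at 0.082 m. With the tip at about 0.0765 m and 12 N, the button is fully down. Letting go.

Emit:
step_arm:
  steps:
    - [1,0,0,-0.2,0,0,0]
    - [1,0,0,-0.4,0,0,0]
    - [1,0,0,-0.6,0,0,0]
    - [1,0,0,-0.8,0,0,0]
    - [1,0,0,-0.8,0,0,0]
    - [1,0,0,-0.8,0,0,0]
    - [1,0,0,-0.8,0,0,0]
    - [1,0,0,-0.6,0,0,0]
    - [1,0,0,0,0,0,0]
    - [1,0,0,0,0,0,0]

```text
time: 14.9
position: [0.603, -0.0254, 0.3816]
tool_rot: [0.981, 0.195, 0.0, 0.0]
ft_force: [-0.3, 0.4, 0.3]
grip_width: 0.0004
```

```bash
python3 look.py 9
python3 - <<'E'
from h import *
c=dict(np.load("side9.npz"));M=masks(c['p'])
for k in("green","red"):
    ys,xs=np.where(M[k][160:240,322:400]); print(k,len(xs),np.median([dep(c,x+322,y+160,c['d'][y+160,x+322]) for x,y in zip(xs,ys)],0).round(4))
cv2.imwrite("pics/sidefull9.png",c['p'][:,:,::-1])
E
```

```text
tcp box [0.0454 0.0397] 0.3816 f box [-0.09  0.52] 0.28 14.9
side 239 51 [-0.0341  0.0106  0.0991] [-0.0477  0.0031  0.0932] [-0.0198  0.0158  0.1027]
green 0 nan
red 57 [ 0.6351 -0.0991  0.0808]
  return _methods._mean(a, axis=axis, dtype=dtype,
  ret = ret.dtype.type(ret / rcount)
```

View pics/sidefull9.png

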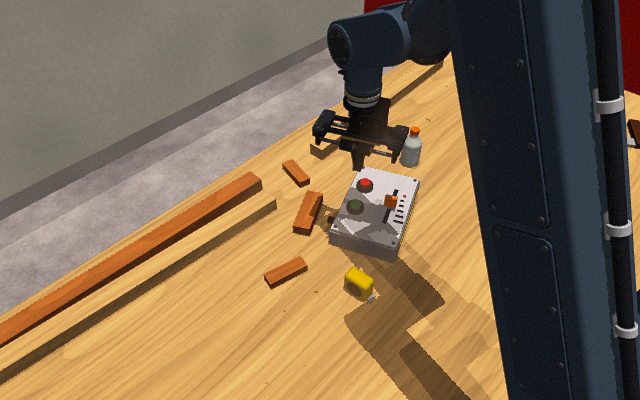

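The loose things are unmoved, the lever (391,201) is at the third bar, and the green button (355,206) is in shadow. I'll check its height by depth, then hand in.

Run:
```python
from h import *
from rig import robot
c=dict(np.load("side9.npz")); z=np.median([dep(c,x,y,c['d'][y,x])[2] for x in range(352,358) for y in range(200,206)]); print(z)
if z>.0785: print(robot.hand_in())
```

```text
0.08030812050571638
the job is handed in; nothing more can be done
None
```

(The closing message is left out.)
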